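# Load the sprung scale to its mark and pin it

### The arm

A 6-joint arm with a two-finger parallel gripper is mounted at the origin on the work surface. World frame = base frame: x ahead of the robot, y to its left, z up, the work surface at z = 0. Lengths are in m, angles in rad, forces in N, time in s.
With the tool pointing down it reaches from about 0.375 to 0.975 m from the base axis. Payload 3.8 kg.
Tool frame: the origin (TCP) lies midway between the tips of the shut fingers; the grasp point (between the pads) lies 19 mm behind it; z points along the fingers, y is the line along which they close (so a half turn about z gives the same grasp; the last joint's range is limited). The gripper opens to 88 mm and grips with 3 to 60 N. Pads are 18 mm wide; open, the fingers measure 123 mm over their backs; the gripper's body (75 mm by 187 mm) begins 45 mm behind the grasp point.
Start: joints at [-1.37, 0.264, 1.604, -0, 1.274, -0.037], TCP at [0.159, -0.656, 0.239] pointing down, gripper open.
Joint ranges: [-2.63, 2.63], [-0.94, 2.18], [0.31, 2.57], [-1.31, 4.45], [0, 2.66], [-2.55, 2.55]. Speed limits (rad/s): [2.57, 2.57, 3.14, 3.14, 3.14, 3.14].

### API

Orientations are given as a 3x3 rotation matrix whose columns are the frame's x, y, z axes.
In Python, from plant import ctrl gives the robot as it stands. Calls block until the motion is done:
- ctrl.movep(position, orientation): joint-space move of the TCP to a pose.
- ctrl.movel(position, vel=0.15, rotation=None, f_stop=None): straight line of the TCP; rotation=None keeps the orientation; vel is the mean speed in m/s. With f_stop (N) it stops when the force on the tool has changed by that much, and returns True; else False.
- ctrl.set_joints(angles): joint-space move.
- ctrl.gripper_open() and ctrl.close_gripper(f_grip=None): open the fingers fully, or close them until they stop; f_grip is the grip in N (None keeps the last).
- ctrl.sleep(seconds).
- ctrl.inverse_kinematics(position, orientation): joint angles nearest the present ones, or None.
- ctrl.grab_frame(name): name is "scene" or "top"; returns a dict with "pixels" (480x640x3 uint8, red, green, blue), "mtx" (3x3 intrinsics, pixels), "T" (4x4, takes a point from camera to world coordinates). Camera axes: x right, y down, z forward; pixel columns grow to the right and rows downward; lengths in m; the calibration is good to about 2 mm. A picture is of the moment at which its call begins. There is no depth.
A pose or a line that the arm cannot do raises ctrl.MotionError and nothing moves.
- ctrl.hand_in(): hands the job in; it is judged then, once.
Readings, each from a call of its own:
- ctrl.current_time(): time.
- ctrl.current_joint_pos(): joint angles.
- ctrl.current_joint_velocities(): joint speeds.
- ctrl.current_joint_torque(): joint torques, N m.
- ctrl.current_ee_pos(): TCP position.
- ctrl.current_tcp_rot(): TCP orientation.
- ctrl.current_ft_force(): force on the tool from outside, world axes, zero at the start.
- ctrl.current_ft_torque(): the same for the moment, N m.
- ctrl.current_opening(): opening from 0.0 (shut) to 1.0 (fully open).
- ctrl.current_gripper_force(): force on a finger pad.
Only numpy, scipy, OpenCV 4.12 (cv2) and the standard library are available. Lean on these libraries where they do the work, as an engineer would, in place of code of your own. Each camera call takes 0.05 s, during which the arm holds its last target. There are 200 camera calls.

### The job

Put steel weights on the pan of the sprung scale, judging by how far it sinks (the weights are not all equally heavy, so add or take off as needed), until the pan rests with the round eyelets showing wholly within the slot of its tongue. Only then push the locking pin's rod through the outer eyelet, the slot and the inner eyelet, its grip up to the outer lug, and leave it there. Put all the weights left over into the wooden tray, and leave the mug, the mouse and the pen pot alone.

Things in the scene. Friction and masses are not known exactly. Their poses are not given: they have to be found in the camera images.
- scale: grey base of the sprung scale, fixed to the desk: 170 x 160 mm foot; its own -y side (which faces the robot's right) carries two upright aluminium lugs with round eyelets, one behind the other. Origin: centre of the underside; z up. At its +x side stands a white plate (top 140 mm above the desk) with two black marks; the pan's steel pointer stands midway between them at the right load
- pan (a joint): how far the scale pan has sunk (m): 0 empty, stop at 0.070. The spring gives 161 N/m, so about 6.1 mm per 100 g (large weight 17 to 26 mm, small 8 to 10 mm). At 0.056 the pan's slot is level with the eyelets; the eyelets show wholly within the slot from about 0.0505 to 0.0615. The pan swings for about a second after each change
- pan_centre (a point): centre of the pan's upper surface, moves with the pan (160 mm above the desk when empty, 104 mm at the right load); axes as the scale's. The aluminium pan is 170 mm (x) by 160 mm (y) with a 12 mm rim, 3 mm thick
- slot (a point): centre of the slot in the tongue that hangs from the pan's -y edge, between the two lugs: opening 26 mm wide (x) and 27 mm tall, tongue 5 mm thick (y); 110 mm to -y of the pan's centre and 39 mm below its surface; moves with the pan
- eyelet_outer (a point): centre of the mouth of the outer eyelet, on the outer (-y) face of the outer lug: round hole 16 mm across, axis along the scale's y, 65 mm above the desk; lug 44 mm wide, 8 mm thick, top 85 mm above the desk. The pin enters here, moving along the scale's +y
- eyelet_inner (a point): centre of the inner eyelet, on the inner (+y) face of the inner lug, 58 mm beyond eyelet_outer along the scale's y; the same 16 mm hole and lug
- pin: locking pin: grey plastic grip 60 x 16 x 30 mm (x, y, z) with a steel rod 12 mm across and 90 mm long sticking out of its +x end, 15 mm above the underside, its last 14 mm tapered; 0.1 kg. Origin: centre of the grip's underside, z up
- pin_tip (a point): tip of the pin's rod, 120 mm from the grip's centre along the pin's x, 15 mm above the grip's underside
- tray: open light wooden tray, 190 x 170 mm, 35 mm tall, walls and floor 4 mm thick, fixed to the desk. Origin: centre of the underside
- mug: white mug, bystander: 80 mm across, 90 mm tall; leave alone
- mouse: white computer mouse, bystander: 110 x 62 x 34 mm; leave alone
- pen_pot: black pen pot, bystander: 76 mm across, 100 mm tall; leave alone
- large1: large bright steel weight: flat foot 100 x 36 x 10 mm (x, y, z) with a grip rib 60 x 12 mm, 22 mm tall, standing along x on the middle of the foot (32 mm tall in all); about 0.28 to 0.42 kg, each one different. Origin: centre of the underside, z up. May be absent.
- large2: large bright steel weight: flat foot 100 x 36 x 10 mm (x, y, z) with a grip rib 60 x 12 mm, 22 mm tall, standing along x on the middle of the foot (32 mm tall in all); about 0.28 to 0.42 kg, each one different. Origin: centre of the underside, z up. May be absent.
- large3: large bright steel weight: flat foot 100 x 36 x 10 mm (x, y, z) with a grip rib 60 x 12 mm, 22 mm tall, standing along x on the middle of the foot (32 mm tall in all); about 0.28 to 0.42 kg, each one different. Origin: centre of the underside, z up. May be absent.
- small1: small bright steel weight: flat foot 60 x 30 x 8 mm with a grip rib 36 x 12 mm, 22 mm tall, standing along x on its middle (30 mm tall in all); about 0.135 to 0.165 kg. Origin: centre of the underside, z up. May be absent.
- small2: small bright steel weight: flat foot 60 x 30 x 8 mm with a grip rib 36 x 12 mm, 22 mm tall, standing along x on its middle (30 mm tall in all); about 0.135 to 0.165 kg. Origin: centre of the underside, z up. May be absent.
- small3: small bright steel weight: flat foot 60 x 30 x 8 mm with a grip rib 36 x 12 mm, 22 mm tall, standing along x on its middle (30 mm tall in all); about 0.135 to 0.165 kg. Origin: centre of the underside, z up. May be absent.
- small4: small bright steel weight: flat foot 60 x 30 x 8 mm with a grip rib 36 x 12 mm, 22 mm tall, standing along x on its middle (30 mm tall in all); about 0.135 to 0.165 kg. Origin: centre of the underside, z up. May be absent.
Not all that is in view belongs to the job. What is shaped like the large2 but black or purple is not meant. What is shaped like the large3 but blue is not meant.

How it is judged:
On the way, in this order (a step that is already met when the one before it is completed fails the run):
1. the pan rests untouched at the right load, sunk 50 to 62 mm (value of joint pan between 0.05 and 0.062 m and velocity of joint pan between -0.01 and 0.01 m/s and contact force between each of the arm, the fingers and pan below 0.1 N), for 0.5 s.
2. the pin's rod is through both eyelets and the slot (y of pin_tip in the frame of eyelet_inner between 0.01 and 0.05 m and x of pin_tip in the frame of eyelet_inner between -0.012 and 0.012 m and z of pin_tip in the frame of eyelet_inner between -0.012 and 0.012 m and angle between the x axis of pin and the y axis of scale, either way round below 0.2 rad), for 0.3 s.
At the end, for the whole second after the job is handed in: the pan rests sunk 50 to 62 mm; the pin's tip is 10 to 50 mm beyond the inner eyelet, within 12 mm of its axis, the pin lying along that axis within 0.2 rad; every weight present lies on the pan or in the tray; all at rest (all of step 2 and value of joint pan between 0.05 and 0.062 m and velocity of joint pan between -0.01 and 0.01 m/s and ((x of large1 in the frame of pan_centre between -0.085 and 0.085 m and y of large1 in the frame of pan_centre between -0.08 and 0.08 m and z of large1 in the frame of pan_centre between -0.006 and 0.075 m) or (x of large1 in the frame of tray between -0.093 and 0.093 m and y of large1 in the frame of tray between -0.083 and 0.083 m and z of large1 in the frame of tray between -0.002 and 0.075 m)) and linear speed of each of large1, large2, large3, small1, small2, small3, small4, pin below 0.03 m/s and ((x of large2 in the frame of pan_centre between -0.085 and 0.085 m and y of large2 in the frame of pan_centre between -0.08 and 0.08 m and z of large2 in the frame of pan_centre between -0.006 and 0.075 m) or (x of large2 in the frame of tray between -0.093 and 0.093 m and y of large2 in the frame of tray between -0.083 and 0.083 m and z of large2 in the frame of tray between -0.002 and 0.075 m)) and ((x of large3 in the frame of pan_centre between -0.085 and 0.085 m and y of large3 in the frame of pan_centre between -0.08 and 0.08 m and z of large3 in the frame of pan_centre between -0.006 and 0.075 m) or (x of large3 in the frame of tray between -0.093 and 0.093 m and y of large3 in the frame of tray between -0.083 and 0.083 m and z of large3 in the frame of tray between -0.002 and 0.075 m)) and ((x of small1 in the frame of pan_centre between -0.085 and 0.085 m and y of small1 in the frame of pan_centre between -0.08 and 0.08 m and z of small1 in the frame of pan_centre between -0.006 and 0.075 m) or (x of small1 in the frame of tray between -0.093 and 0.093 m and y of small1 in the frame of tray between -0.083 and 0.083 m and z of small1 in the frame of tray between -0.002 and 0.075 m)) and ((x of small2 in the frame of pan_centre between -0.085 and 0.085 m and y of small2 in the frame of pan_centre between -0.08 and 0.08 m and z of small2 in the frame of pan_centre between -0.006 and 0.075 m) or (x of small2 in the frame of tray between -0.093 and 0.093 m and y of small2 in the frame of tray between -0.083 and 0.083 m and z of small2 in the frame of tray between -0.002 and 0.075 m)) and ((x of small3 in the frame of pan_centre between -0.085 and 0.085 m and y of small3 in the frame of pan_centre between -0.08 and 0.08 m and z of small3 in the frame of pan_centre between -0.006 and 0.075 m) or (x of small3 in the frame of tray between -0.093 and 0.093 m and y of small3 in the frame of tray between -0.083 and 0.083 m and z of small3 in the frame of tray between -0.002 and 0.075 m)) and ((x of small4 in the frame of pan_centre between -0.085 and 0.085 m and y of small4 in the frame of pan_centre between -0.08 and 0.08 m and z of small4 in the frame of pan_centre between -0.006 and 0.075 m) or (x of small4 in the frame of tray between -0.093 and 0.093 m and y of small4 in the frame of tray between -0.083 and 0.083 m and z of small4 in the frame of tray between -0.002 and 0.075 m))); the robot touches nothing.
It fails at once if mug pushed more than 40 mm or tipped over (distance of mug from where it was at the start of the episode above 0.04 m or angle between mug's own z axis and vertical above 0.6 rad).
It fails at once if mouse pushed more than 40 mm or tipped over (distance of mouse from where it was at the start of the episode above 0.04 m or angle between mouse's own z axis and vertical above 0.6 rad).
It fails at once if pen pot pushed more than 40 mm or tipped over (distance of pen_pot from where it was at the start of the episode above 0.04 m or angle between pen_pot's own z axis and vertical above 0.6 rad).
Of large1, large2, large3 only 2 to 3 are there at a start; the rules pass over those that are not, and their reading is None.
Of small1, small2, small3, small4 only 3 to 4 are there at a start; the rules pass over those that are not, and their reading is None.
At some moment in a run one of large1, large2, large3, small1, small2, small3, small4 may be knocked a few centimetres aside while the robot is not near it.
Once in a run the grip may slacken for a moment while it holds something.
It also fails if it takes over 210 s, if anything falls off the work surface, if the arm or the gripper's body presses on something with over 40 N, if the wrist force passes 120 N, or if a joint passes its speed limit or range.

## Working session

There is one attempt and no reset: what is moved stays moved. The work goes in short steps, each a Python script; the robot and the scene stay as the last script left them, time stands still between calls to the robot, and variables do not carry over. Pictures are saved under pics/ and viewed, at most 14 in all, crops included, and the job is handed in when it is done.

```bash
ls; mkdir -p pics; python3 - <<'E'
from plant import ctrl
import cv2,numpy as np
for n in("scene","top"):
    f=ctrl.grab_frame(n); cv2.imwrite(f"pics/{n}0.png",f["pixels"][:,:,::-1]); print(n,f["mtx"].round(1).tolist(),f["T"].round(3).tolist())
print(ctrl.current_time(),ctrl.current_tcp_rot().round(3).tolist())
E
```

```text
pics
scene [[501.5, 0.0, 319.6], [0.0, 501.5, 243.7], [0.0, 0.0, 1.0]] [[-0.128, 0.646, -0.752, 1.378], [0.992, 0.076, -0.104, 0.07], [-0.01, -0.759, -0.651, 0.858], [0.0, 0.0, 0.0, 1.0]]
top [[517.0, 0.0, 313.6], [0.0, 517.0, 238.9], [0.0, 0.0, 1.0]] [[0.022, -0.998, 0.062, 0.455], [-0.999, -0.024, -0.023, -0.028], [0.025, -0.062, -0.998, 1.149], [0.0, 0.0, 0.0, 1.0]]
0.1 [[0.972, 0.236, -0.0], [0.236, -0.972, 0.002], [0.0, -0.002, -1.0]]
```

View pics/scene0.png

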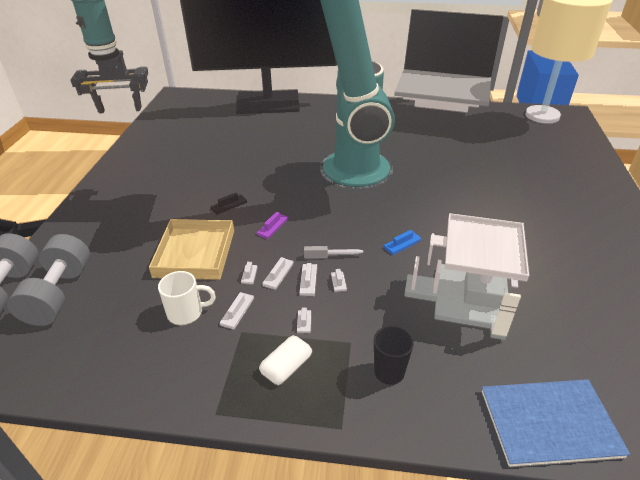

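View pics/top0.png

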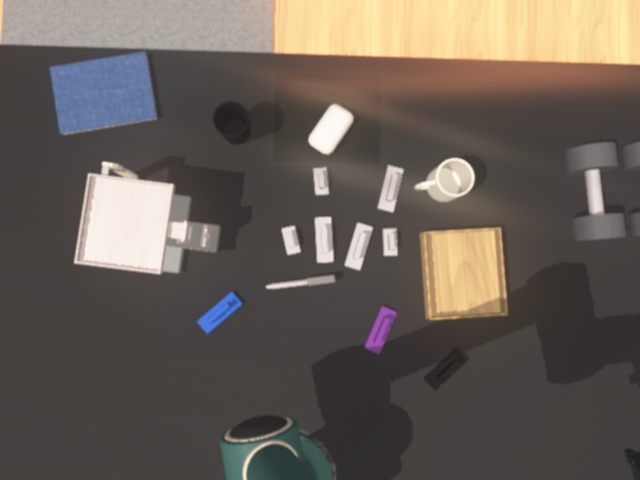

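Top view shows six bright weights:
- Large: (390,188), (323,240), (358,246).
- Small: (321,181), (291,240), (390,242).

The blue (220,312), purple (380,330) and black (446,368) look-alikes are not meant. The pin's grip is at (320,280) with its tip at (267,286), pointing +y. The scale's pan is at (125,223) and the tray at (464,273). Next I'll measure these.

```bash
cat > h.py <<'E'
from plant import ctrl
import cv2,numpy as np
def ray(f,uv):
    T=f["T"]; d=np.linalg.inv(f["mtx"])@np.array([uv[0],uv[1],1.]); return T[:3,3],T[:3,:3]@(d/np.linalg.norm(d))
def plane(f,uv,z):
    o,d=ray(f,uv); return o+d*(z-o[2])/d[2]
def tri(f,a,g,b):
    o,d=ray(f,a);p,e=ray(g,b);s=np.linalg.lstsq(np.c_[d,-e],p-o,rcond=None)[0]
    x,y=o+d*s[0],p+e*s[1]; return (x+y)/2,np.linalg.norm(x-y)
def proj(f,p):
    T=f["T"];c=T[:3,:3].T@(np.asarray(p)-T[:3,3]);q=f["mtx"]@c;return q[:2]/q[2]
def blobs(f,vmin=110,smax=60,amin=100):
    h=cv2.cvtColor(f["pixels"],cv2.COLOR_RGB2HSV); m=((h[...,2]>vmin)&(h[...,1]<smax)).astype(np.uint8)
    cs,_=cv2.findContours(m,cv2.RETR_EXTERNAL,cv2.CHAIN_APPROX_NONE)
    return [c for c in cs if cv2.contourArea(c)>amin]
def rect(f,c,z):
    """min-area rectangle of a contour cast onto height z: centre, long axis angle, (long, short)"""
    w=np.array([plane(f,p[0],z)[:2] for p in c],np.float32)
    b=cv2.boxPoints(cv2.minAreaRect(w)); e=[b[1]-b[0],b[2]-b[1]]; e.sort(key=np.linalg.norm)
    return b.mean(0),np.arctan2(e[1][1],e[1][0])%np.pi,(np.linalg.norm(e[1]),np.linalg.norm(e[0]))
def weights(f=None,vmin=110):
    f=f or ctrl.grab_frame("top"); out=[]
    for c in blobs(f,vmin):
        p,a,(l,s)=rect(f,c,.012)
        if .02<s<.05 and .05<l<.12 and l/s>1.3 and p[1]<.25:
            out.append(("L" if l>.08 else "S",p,a,l,s))
    return out
E
python3 - <<'E'
from h import *
f=ctrl.grab_frame("top");g=ctrl.grab_frame("scene")
for w in weights(f): print(w[0],w[1].round(3),round(np.degrees(w[2])),round(w[3],3),round(w[4],3),proj(f,[*w[1],.012]).round())
print("all top")
for c in blobs(f,100): 
    m=cv2.minAreaRect(c); print(np.round(m[0]),np.round(m[1]),round(m[2]),cv2.contourArea(c))
print("scene")
for c in blobs(g,110,60,60): 
    m=cv2.minAreaRect(c); print(np.round(m[0]),np.round(m[1]),round(m[2]),cv2.contourArea(c))
def up(im,x0,y0,w,h,k): return cv2.resize(im[y0:y0+h,x0:x0+w,::-1],None,fx=k,fy=k,interpolation=cv2.INTER_CUBIC)
cv2.imwrite("pics/c1.png",np.vstack([up(g["pixels"],395,205,145,135,5)[:600,:720]])[:600])
a=up(f["pixels"],65,150,165,135,4); cv2.imwrite("pics/c2.png",a)
E
```

```text
S [ 0.524 -0.223] 1 0.064 0.033 [390. 241.]
S [ 0.522 -0.004] 15 0.064 0.034 [290. 240.]
L [ 0.512 -0.154] 164 0.104 0.04 [358. 246.]
L [ 0.525 -0.077] 4 0.105 0.039 [324. 239.]
S [ 0.655 -0.067] 6 0.065 0.034 [320. 181.]
L [ 0.642 -0.223] 167 0.105 0.041 [390. 188.]
all top
[264. 455.] [29. 60.] 65 378.5
[258. 432.] [15. 68.] 78 217.0
[300. 282.] [ 8. 70.] 83 451.5
[390. 242.] [29. 15.] 90 410.5
[290. 240.] [29. 15.] 77 407.0
[358. 246.] [18. 48.] 17 807.0
[324. 239.] [48. 18.] 87 792.5
[390. 188.] [19. 47.] 14 813.5
[334. 178.] [33. 45.] 90 686.0
[150. 222.] [140. 107.] 9 10787.0
[444. 195.] [67. 74.] 69 2743.5
[599. 191.] [96. 38.] 84 2309.5
[110. 126.] [ 4. 95.] 79 134.0
[330. 129.] [30. 52.] 34 1423.0
[136.  26.] [ 53. 272.] 90 13011.0
scene
[543. 449.] [160.  59.] 25 325.0
[285. 359.] [30. 54.] 46 1457.0
[304. 320.] [26. 14.] 90 327.5
[237. 310.] [17. 43.] 34 618.5
[182. 295.] [54. 53.] 47 2086.0
[339. 280.] [24. 13.] 79 259.0
[308. 280.] [16. 33.] 5 476.0
[249. 273.] [13. 24.] 14 254.0
[ 42. 279.] [49. 50.] 17 1111.5
[  6. 270.] [24. 13.] 90 183.0
[278. 273.] [16. 38.] 34 502.5
[334. 252.] [11. 59.] 90 423.5
[ 67. 245.] [43. 22.] 18 584.0
[ 17. 244.] [38. 20.] 28 547.5
[481. 270.] [138. 121.] 18 11704.0
[622. 143.] [33. 11.] 3 299.0
[542. 113.] [20. 35.] 90 514.0
[369. 122.] [41. 44.] 90 1428.5
[304.  81.] [29. 68.] 88 1619.5
[597.  70.] [85. 47.] 2 2650.0
[522.  68.] [ 5. 49.] 15 112.0
[507.  56.] [14. 70.] 13 748.0
[617.   6.] [11. 16.] 90 138.5
[435.  51.] [175. 117.] 5 7823.0
[131.  68.] [135. 262.] 90 21006.0
```

View pics/c1.png

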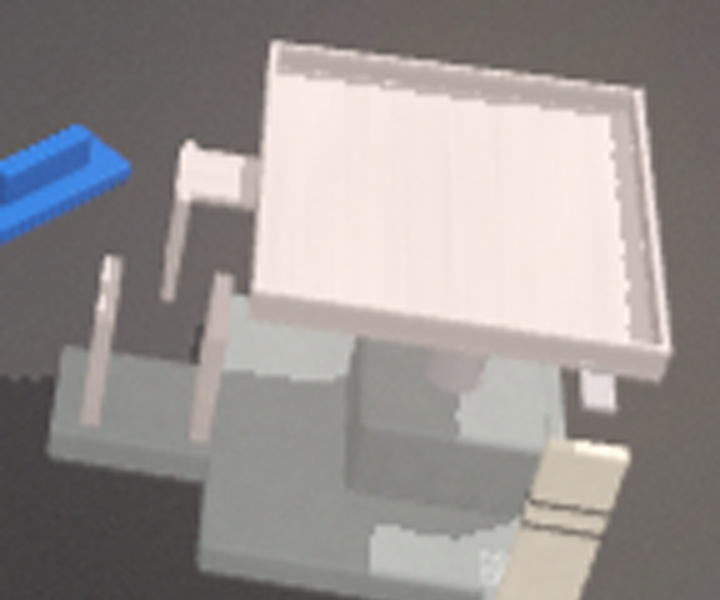

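View pics/c2.png

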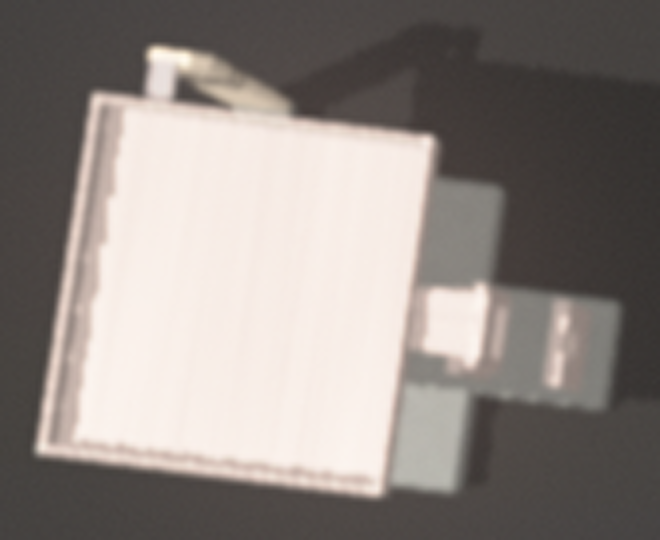

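Scene crop (5×, offset 395,205): pan rim corners are A(274,42), B(643,88), C(668,352) and D(253,293). The two lugs are seen edge-on at x≈113 and x≈222.

Top crop (4×, offset 65,150): the same corners are A(386,494), B(38,455), C(95,94) and D(436,134). The outer lug's top is at (562,298–388).

Next I'll triangulate the pan, tray and pin, and weigh the first weight during its transfer.

```bash
python3 - <<'E'
from h import *
f=ctrl.grab_frame("top");g=ctrl.grab_frame("scene")
S=lambda p:np.array(p)/5+[395-.4,205-.4]; T=lambda p:np.array(p)/4+[65-.4,150-.4]
sc=dict(A=(274,42),B=(643,88),C=(668,352),D=(253,293)); tp=dict(A=(386,494),B=(38,455),C=(95,94),D=(436,134))
P={k:tri(f,T(tp[k]),g,S(sc[k])) for k in "ABCD"}
for k in P: print(k,P[k][0].round(4),round(P[k][1],4))
Q=np.array([P[k][0] for k in "ABCD"]); c=Q.mean(0); ax=Q[2]+Q[3]-Q[0]-Q[1]; ay=Q[1]+Q[2]-Q[0]-Q[3]
print("centre",c.round(4),"angx",np.degrees(np.arctan2(ax[1],ax[0])).round(2),"angy-90",np.degrees(np.arctan2(-ay[0],ay[1])).round(2), np.linalg.norm(ax)/2,np.linalg.norm(ay)/2)
for p in [(562,298),(572,298),(562,388),(572,388),(550,388),(555,298)]: print("lug",p,plane(f,T(p),.085).round(4))
# tray mask: wood hue
for n,F in(("top",f),("scene",g)):
    h=cv2.cvtColor(F["pixels"],cv2.COLOR_RGB2HSV); m=((h[...,0]>8)&(h[...,0]<35)&(h[...,1]>70)&(h[...,2]>80)).astype(np.uint8)
    if n=="top": m[:200]=0
    else: m[:200]=0;m[300:]=0;m[:,:120]=0;m[:,260:]=0
    cc=max(cv2.findContours(m,0,2)[0],key=cv2.contourArea); ap=cv2.approxPolyDP(cc,5,True)[:,0]; print(n,ap.tolist())
    if n=="top": print(rect(f,cc,.035))
# pin
for n,F in(("top",f),("scene",g)):
    for c in blobs(F,100,60,60):
        m=cv2.minAreaRect(c); 
        if min(m[1])<13 and 50<max(m[1])<75 and 240<m[0][1]<300 and m[0][0]>100:
            pts=c[:,0]; print(n,"pin left/right ends",pts[pts[:,0].argmin()],pts[pts[:,0].argmax()], m)
            for x in range(pts[:,0].min(),pts[:,0].max(),4): q=pts[abs(pts[:,0]-x)<1,1]; print((x,q.min(),q.max()),end=" ")
            print()
E
```

```text
A [0.4447 0.2353 0.1713] 0.0042
B [0.4593 0.3957 0.1713] 0.0008
C [0.63   0.3765 0.172 ] 0.0007
D [0.6152 0.2171 0.1721] 0.0017
centre [0.5373 0.3061 0.1717] angx -6.26 angy-90 -5.27 0.1715735575016233 0.16051332198580792
lug (562, 298) [0.5462 0.1705 0.085 ]
lug (572, 298) [0.5463 0.1654 0.085 ]
lug (562, 388) [0.5    0.1689 0.085 ]
lug (572, 388) [0.5001 0.1638 0.085 ]
lug (550, 388) [0.4998 0.175  0.085 ]
lug (555, 298) [0.5461 0.1741 0.085 ]
top [[501, 226], [419, 233], [427, 319], [507, 315]]
(array([ 0.45840263, -0.38070792], dtype=float32), np.float32(0.07983217), (np.float32(0.19757473), np.float32(0.18366611)))
scene [[170, 219], [149, 265], [151, 276], [185, 270], [196, 279], [219, 279], [232, 220]]
top pin left/right ends [265 286] [335 281] ((299.86688232421875, 282.3686218261719), (8.29572868347168, 70.33842468261719), 83.2901611328125)
(265, np.int32(286), np.int32(287)) (269, np.int32(284), np.int32(289)) (273, np.int32(283), np.int32(289)) (277, np.int32(282), np.int32(289)) (281, np.int32(282), np.int32(288)) (285, np.int32(281), np.int32(288)) (289, np.int32(281), n
[... 398 characters left out ...]
int32(282)) 
scene pin left/right ends [304 246] [363 252] ((333.3855285644531, 250.9824981689453), (12.623330116271973, 59.256996154785156), 87.39744567871094)
(304, np.int32(246), np.int32(257)) (308, np.int32(246), np.int32(258)) (312, np.int32(246), np.int32(258)) (316, np.int32(246), np.int32(258)) (320, np.int32(246), np.int32(257)) (324, np.int32(246), np.int32(257)) (328, np.int32(247), np.int32(255)) (332, np.int32(249), np.int32(254)) (336, np.int32(249), np.int32(254)) (340, np.int32(249), np.int32(254)) (344, np.int32(249), np.int32(254)) (348, np.int32(249), np.int32(254)) (352, np.int32(249), np.int32(254)) (356, np.int32(249), np.int32(254)) (360, np.int32(249), np.int32(253))
```

```bash
cat >> h.py <<'E'
C=np.array([.5373,.3061]); A=np.radians(-5.8); K=161.
def sw(x,y): return C+np.array([[np.cos(A),-np.sin(A)],[np.sin(A),np.cos(A)]])@[x,y]
def pose(xy,z,b):
    """tool down at xy,z, fingers closing along the angle b (either way round)"""
    q0=ctrl.current_joint_pos(); best=None
    for k in(b,b+np.pi):
        y=np.array([np.cos(k),np.sin(k),0]);zz=np.array([0,0,-1.]);R=np.c_[np.cross(y,zz),y,zz]
        q=ctrl.inverse_kinematics([*xy,z],R)
        if q is not None:
            s=np.abs(np.array(q)-q0).max()+(2 if abs(q[5])>2.3 else 0)
            if best is None or s<best[0]: best=(s,R)
    return np.array([*xy,z]),best[1]
def fz(): ctrl.sleep(.25); return float(np.mean([ctrl.current_ft_force()[2] for _ in range(5)]))
def pick(xy,rib,tip,up=.12):
    """grasp a rib lying at angle rib, lift; returns opening, weight in N"""
    p,R=pose(xy,tip+up,rib+np.pi/2); ctrl.gripper_open(); ctrl.movep(p,R); f0=fz()
    ctrl.movel([*xy,tip+.02],.2); ctrl.movel([*xy,tip],.06,f_stop=15); ctrl.close_gripper(40); ctrl.movel(p,.2)
    return ctrl.current_opening(),f0-fz()
def to_pan(x,y,load,w,tip):
    """put the held weight (N) at pan x,y with load (N) already there"""
    zs=.160-(load+w)/K; xy=sw(x,y); p,R=pose(xy,.27,A+np.pi/2); ctrl.movep(p,R)
    o=ctrl.current_opening(); ctrl.movel([*xy,.160-load/K+tip+.01],.15); ctrl.movel([*xy,zs+tip],.05)
    f=ctrl.current_ft_force()[2]; ctrl.gripper_open(); ctrl.movel(p,.2); return o,f
def to_tray(x,y,rib):
    t=np.array([.4584,-.3807]); p,R=pose(t+[x,y],.15,rib+np.pi/2); ctrl.movep(p,R); o=ctrl.current_opening()
    ctrl.movel([*p[:2],.04],.15); ctrl.gripper_open(); ctrl.movel(p,.2); return o
E
python3 - <<'E'
from h import *
f=ctrl.grab_frame("top");g=ctrl.grab_frame("scene")
print("height L2",tri(f,(323.5,239.5),g,(308,279.5)),"S",tri(f,(320,181),g,(304,320)),"pin grip end top",tri(f,(333,278.5),g,(304,252)))
W=weights(f); w=[w for w in W if w[0]=="L" and w[1][0]>.6][0]
print(ctrl.current_ft_force().round(2)); t=ctrl.current_time()
o,N=pick(w[1],w[2],.0145); print("open",o,"N",N,"t",ctrl.current_time()-t)
if o>.1 and 2<N<5: print(to_pan(-32,0,0,0,0) if 0 else to_pan(-.032,.055,0,N,.0160),ctrl.current_time())
else: print("check",ctrl.current_gripper_force())
print(fz())
E
```

```text
height L2 (array([ 0.52528076, -0.07726856,  0.0036979 ]), np.float64(0.00032927601663933697)) S (array([ 0.65557837, -0.0667705 ,  0.00688797]), np.float64(0.0006840296084427014)) pin grip end top (array([ 0.43956963, -0.09963746,  0.01479988]), np.float64(0.000810458676180162))
[0.18 0.49 0.06]
open 0.13036473152996864 N 3.586833300214723 t 6.074999999999999
(0.13259813010353647, np.float64(-0.5153841082712063)) 12.1083
0.6757333673022768
```

The first weight is on the pan and weighs about 3.6 N. Next I'll read the sink from the pan's far rim edge (scene view) by ray casting onto the known edge line, with the empty-pan image as zero.

```bash
cat >> h.py <<'E'
def sink(px=None):
    """pan's sink from the far rim edge in the scene view, relative to the empty pan's picture"""
    def raw(g):
        v=g["pixels"].max(2).astype(float); out=[]
        for y in np.arange(-.06,.061,.01):
            ss=np.arange(-.01,.08,.0005); e=sw(-.085,y)
            uv=np.array([proj(g,[*e,.172-s]) for s in ss],np.float32)
            vals=cv2.remap(v.astype(np.float32),uv[:,:1],uv[:,1:],cv2.INTER_LINEAR)[:,0]
            # the desk lies above the edge (dark), the pan below (bright): first bright from the top
            out.append(ss[np.argmax(vals>125)])
        return np.median(out)
    g=ctrl.grab_frame("scene"); s=raw(g); g0=dict(g); g0["pixels"]=cv2.imread("pics/scene0.png")[:,:,::-1]
    return s-raw(g0), s
E
python3 - <<'E'
from h import *
print(sink())
g=ctrl.grab_frame("scene"); cv2.imwrite("pics/s1.png",g["pixels"][:,:,::-1])
for w in weights(): print(w[0],w[1].round(3),round(np.degrees(w[2])))
E
```

```text
(np.float64(0.019500000000000017), np.float64(0.017500000000000022))
S [ 0.524 -0.224] 1
S [ 0.522 -0.004] 15
L [ 0.512 -0.154] 164
L [ 0.525 -0.077] 4
S [ 0.656 -0.067] 6
```

View pics/s1.png

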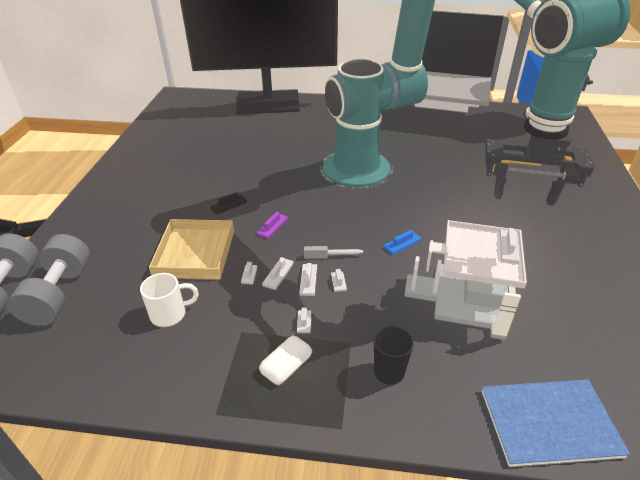

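The weight lies on the pan, which has sunk about 19.5 mm (≈3.14 N). The mug moved from (182,295) to (165,298): the gripper nudged it while picking that weight. I'll stay well clear of it from now on.

Next are a second large (0.512,-0.154) and the small at (0.656,-0.067).

```bash
python3 - <<'E'
from h import *
load=.0195*K
w=[w for w in weights() if w[0]=="L" and w[1][1]<-.12][0]
o,N=pick(w[1],w[2],.0145); print("open",o,"N",N)
if o>.1 and 2<N<5: print(to_pan(-.032,-.055,load,N-.4,.0160),ctrl.current_time())
ctrl.sleep(.8); print(sink(),fz(),ctrl.current_time())
f=ctrl.grab_frame("top"); g=ctrl.grab_frame("scene")
cv2.imwrite("pics/t2.png",f["pixels"][:,:,::-1])
for w in weights(f): print(w[0],w[1].round(3),round(np.degrees(w[2])))
E
```

```text
open 0.130975369949949 N 3.471792332076875
(0.13338409213494112, np.float64(-1.2526486972127089)) 23.3917
(np.float64(0.04250000000000004), np.float64(0.04050000000000004)) 0.312302515815877 24.4917
S [ 0.523 -0.224] 1
S [ 0.522 -0.004] 15
L [ 0.525 -0.077] 4
S [ 0.656 -0.068] 6
```

View pics/t2.png

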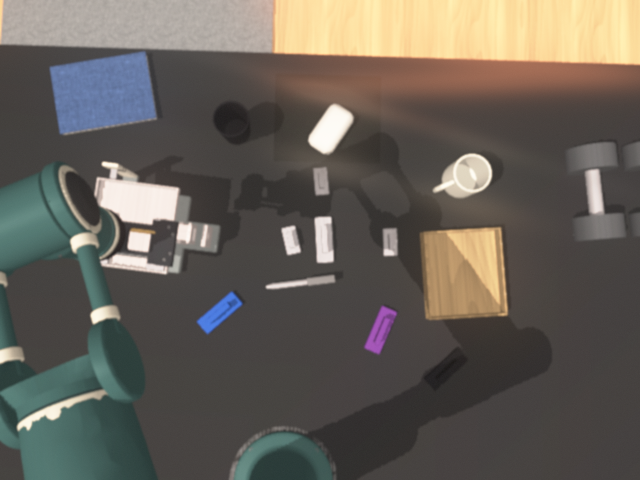

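The pan has sunk 42.5 mm. The mug is now at (468,175), so about 33 mm off and not to be touched again. Next a small weight.

```bash
python3 - <<'E'
from h import *
load=.0425*K
w=[w for w in weights() if w[0]=="S" and w[1][0]>.6][0]
o,N=pick(w[1],w[2],.0125); print("open",o,"N",N)
if o>.1 and .8<N<3: print(to_pan(.050,.055,load,1.4,.0155),ctrl.current_time())
ctrl.sleep(.8); print(sink(),fz(),ctrl.current_time())
g=ctrl.grab_frame("scene")
cv2.imwrite("pics/s3.png",cv2.resize(g["pixels"][205:340,395:540,::-1],None,fx=4.4,fy=4.4,interpolation=cv2.INTER_CUBIC))
for w in weights(): print(w[0],w[1].round(3),round(np.degrees(w[2])))
E
```

```text
open 0.12935631925985727 N 1.6963039575454424
(0.13263632809175255, np.float64(0.3895571454012182)) 35.0417
(np.float64(0.051500000000000046), np.float64(0.04950000000000005)) -1.235239739201007 36.1417
S [ 0.523 -0.224] 1
S [ 0.522 -0.004] 15
L [ 0.525 -0.077] 4
```

View pics/s3.png

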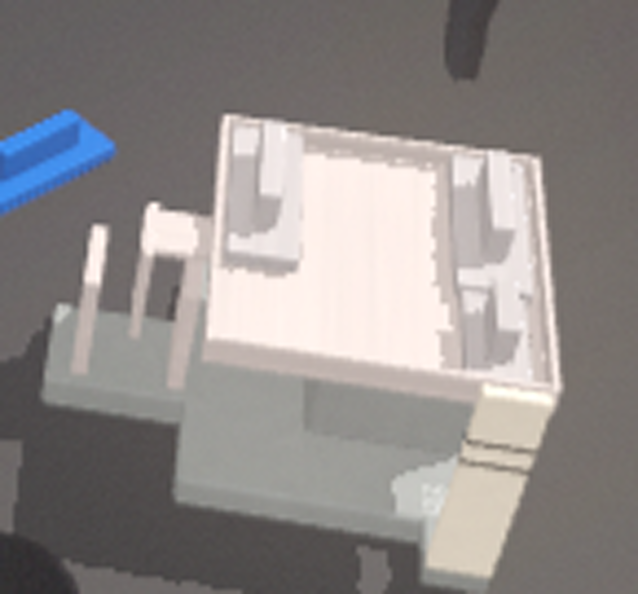

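The reading is 51.5 mm, right at the edge of the window. I'll swap the lighter large (19.5 mm) for the third large to centre it. First the light one goes to the tray.

```bash
python3 - <<'E'
from h import *
o,N=pick(sw(-.032,.055),A,.1085+.016); print("open",o,"N",N)
if o<.1: raise SystemExit("missed")
print(to_tray(-.02,.045,.08),ctrl.current_time())
s=sink(); print(s)
w=[w for w in weights() if w[0]=="L" and w[1][1]>-.2][0]
o,N=pick(w[1],w[2],.0145); print("open",o,"N",N)
if o>.1 and 2<N<5: print(to_pan(-.032,.055,s[0]*K,N-.1,.0160),ctrl.current_time())
ctrl.sleep(.8); print(sink(),ctrl.current_time())
f=ctrl.grab_frame("top");cv2.imwrite("pics/t4.png",f["pixels"][:,:,::-1])
for w in weights(f): print(w[0],w[1].round(3),round(np.degrees(w[2])))
E
```

```text
open 0.12901191093801964 N 2.7993807569570905
0.13842621928428547 45.7
(np.float64(0.03150000000000003), np.float64(0.029500000000000033))
open 0.13020585366764859 N 2.010865095646642
(0.13402582663412377, np.float64(-1.0850414491404576)) 55.8083
(np.float64(0.050500000000000045), np.float64(0.04850000000000005)) 56.6583
L [ 0.441 -0.337] 5
S [ 0.524 -0.224] 1
S [ 0.522 -0.004] 14
```

View pics/t4.png

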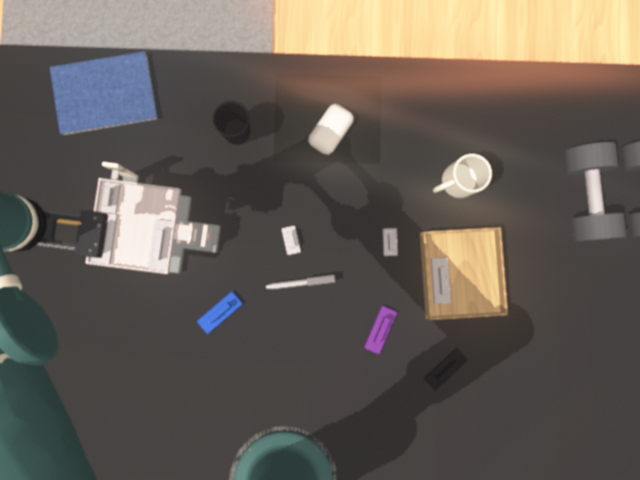

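Loads so far: L3 ≈ 19 mm, L1 ≈ 20, L2 ≈ 22.5 and a small ≈ 9. I'll add the small from (0.522,-0.004) to the pan, put the other small in the tray, and read the sink again.

```bash
python3 - <<'E'
from h import *
w=[w for w in weights() if w[0]=="S" and w[1][1]>-.1][0]
o,N=pick(w[1],w[2],.0125); print("open",o,"N",N)
if o<.1: raise SystemExit("missed")
print(to_pan(.050,-.055,.0505*K,1.4,.0155),ctrl.current_time())
w=[w for w in weights() if w[0]=="S" and -.28<w[1][1]<-.1][0]
o,N=pick(w[1],w[2],.0125); print("open",o,"N",N); print(sink())
if o<.1: raise SystemExit("missed")
print(to_tray(-.04,-.045,.08),ctrl.current_time())
print(sink(),ctrl.current_time())
f=ctrl.grab_frame("top");g=ctrl.grab_frame("scene")
a=cv2.resize(g["pixels"][225:345,400:535,::-1],None,fx=4,fy=4,interpolation=cv2.INTER_CUBIC);b=f["pixels"][150:330,:260,::-1]; b=cv2.resize(b,None,fx=1,fy=1)
im=np.zeros((480,800,3),np.uint8); im[:,:540]=a[:480]; im[:180,540:800]=b; im[200:380,540:800]=f["pixels"][180:360,340:600,::-1]; cv2.imwrite("pics/s5.png",im)
E
```

```text
open 0.1359819142271847 N 2.7341233792077873
(0.13000942350537387, np.float64(-1.1348486235630544)) 66.7583
open 0.13586049359705304 N 2.431068013365537
(np.float64(0.05850000000000005), np.float64(0.05650000000000006))
0.13083932515061886 76.0667
(np.float64(0.05850000000000005), np.float64(0.05650000000000006)) 76.1167
```

View pics/s5.png

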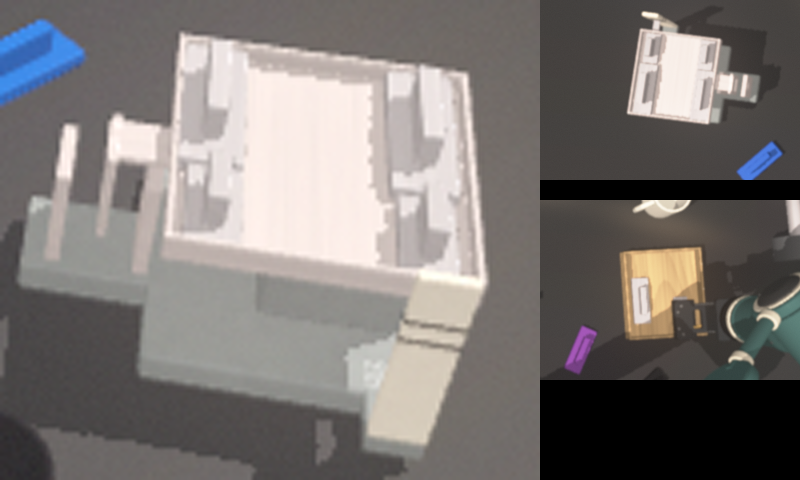

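The pan rests at 58.5 mm, inside the window, with two larges and two smalls on it. One large is in the tray with the second small dropped beside it. Next I'll grasp the pin and bring it in front of the outer eyelet.

```bash
cat >> h.py <<'E'
def pin(f):
    """tip (z .015) and heading of the pin lying on the desk, from the top view"""
    for c in blobs(f,100,60,60):
        m=cv2.minAreaRect(c)
        if min(m[1])<13 and 50<max(m[1])<80:
            k=np.zeros(f["pixels"].shape[:2],np.uint8); cv2.drawContours(k,[c],-1,1,-1); v,u=np.nonzero(k)
            a,b=u.min(),u.max(); mid=lambda x,z:plane(f,(x,v[u==x].mean()),z)[:2]
            rod=np.array([mid(x,.015) for x in range(a+4,a+36)],np.float32); gr=np.array([mid(x,.03) for x in range(b-20,b-3)],np.float32)
            vx,vy,x0,y0=cv2.fitLine(np.r_[rod,gr],cv2.DIST_HUBER,0,.001,.001).ravel(); d=np.array([vx,vy])*np.sign(vy)
            tip=plane(f,(a-.5,v[u==a].mean()),.015)[:2]; return np.array([x0,y0])+d*((tip-[x0,y0])@d),d,plane(f,(b+.5,v[u==b].mean()),.03)[:2]
def turn(R,a): return cv2.Rodrigues(np.array([0,0,float(a)]))[0]@R
E
python3 - <<'E'
from h import *
g=ctrl.grab_frame("scene")
for s,p in((-.085,-.08),(182,36)),((-.085,.08),(468,73)):
    uv=np.array(p)/4+[400-.4,225-.4]; zz=np.arange(.08,.18,.0002); print("rim z",zz[np.argmin([np.linalg.norm(proj(g,[*sw(*s),z])-uv) for z in zz])])
f=ctrl.grab_frame("top"); tip,d,end=pin(f); c=tip-.12*d; print("tip",tip,"ang",np.degrees(np.arctan2(d[1],d[0])),"end",end,"len",np.linalg.norm(tip-end))
t=tri(f,proj(f,[*tip,.015]),g,(363,251.5)); print("tip tri",t)
o,N=pick(c,np.arctan2(d[1],d[0]),.006,.10); print(o,N,ctrl.current_time())
if o<.12: raise SystemExit("missed")
R=turn(ctrl.current_tcp_rot(),A+np.pi/2-np.arctan2(d[1],d[0]))
e=sw(0,-.139-.12-.025); ctrl.movep([*e,.14],R); ctrl.movel([*e,.056],.1); print(ctrl.current_opening(),ctrl.current_ee_pos(),ctrl.current_time())
f=ctrl.grab_frame("top");g=ctrl.grab_frame("scene")
im=np.zeros((480,800,3),np.uint8)
im[:,:400]=cv2.resize(g["pixels"][220:340,340:440,::-1],None,fx=4,fy=4,interpolation=cv2.INTER_CUBIC); im[:,400:]=cv2.resize(f["pixels"][170:290,170:270,::-1],None,fx=4,fy=4,interpolation=cv2.INTER_CUBIC); cv2.imwrite("pics/p6.png",im)
print("exp tip",sw(0,-.139-.025),"px top",proj(f,[*sw(0,-.164),.065]),"scene",proj(g,[*sw(0,-.164),.065]))
E
```

```text
rim z 0.11200000000000092
rim z 0.11320000000000095
tip [0.41757494 0.04974207] ang 98.63132 end [ 0.434457   -0.10379588] len 0.15446328746794882
tip tri (array([0.41756984, 0.04908582, 0.01267535]), np.float64(0.0016344203578570052))
0.17668809552122333 1.699697007433436 81.15
0.17916910077331444 [0.50921571 0.02344565 0.05657316] 82.7
exp tip [0.52072677 0.14293956] px top [219.65911431 237.41794208] scene [402.40618326 267.11613805]
```

View pics/p6.png

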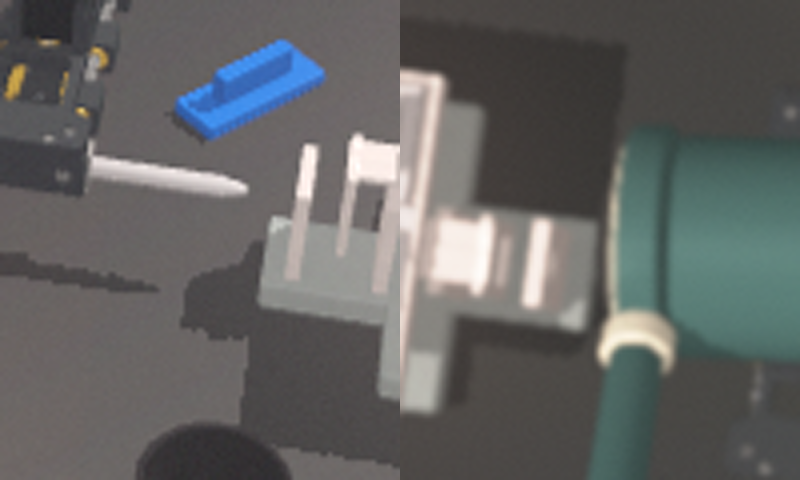

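The tip shows at scene pixel (402,267), where it was expected (402.4,267.1). The rim corners give a sink of about 59 mm. In the top crop the lug's top is at x 528–548, rows 218–306. I'll check the lug centre and insert under force guard.

```bash
python3 - <<'E'
from h import *
f=ctrl.grab_frame("top")
m=plane(f,(138/4+170-.4,262/4+170-.4),.085)[:2]; Rm=np.array([[np.cos(A),-np.sin(A)],[np.sin(A),np.cos(A)]])
print("lug centre in scale frame (expect 0,-.135):",(Rm.T@(m-C)).round(4))
f0=ctrl.current_ft_force()
for y in (-.139+.0,-.139+.03,-.139+.062,-.139+.089):
    e=sw(0,y-.12); h=ctrl.movel([*e,.0555],.04,f_stop=8); p=ctrl.current_ee_pos()
    print(y,h,(Rm.T@(p[:2]-C)).round(4),p[2].round(4),(ctrl.current_ft_force()-f0).round(1),ctrl.current_opening())
    if h: break
print(ctrl.current_time(),sink())
E
```

```text
lug centre in scale frame (expect 0,-.135): [-1.000e-04 -1.351e-01]
-0.139 False [-1.000e-04 -2.589e-01] 0.0554 [ 1.1  0.5 -0.4] 0.17649986325332284
-0.10900000000000001 False [-1.00e-04 -2.29e-01] 0.0555 [0.1 0.2 0.2] 0.17899662496057522
-0.07700000000000001 False [-1.00e-04 -1.97e-01] 0.0555 [ 0.4 -0.1 -0.1] 0.17575829656212907
-0.05000000000000002 False [-1.0e-04 -1.7e-01] 0.0554 [ 0.7  1.  -0.2] 0.1786766250527488
86.3 (np.float64(0.05850000000000005), np.float64(0.05650000000000006))
```

```bash
python3 - <<'E'
from h import *
ctrl.sleep(.4); ctrl.gripper_open(); p=ctrl.current_ee_pos(); ctrl.movel([*p[:2],.25],.15); ctrl.set_joints([-1.37,.264,1.604,0,1.274,-.037]); ctrl.sleep(.5)
print(sink(),ctrl.current_time())
f=ctrl.grab_frame("top");g=ctrl.grab_frame("scene")
for w in weights(f): print(w[0],w[1].round(3))
im=np.zeros((480,800,3),np.uint8)
im[:,:440]=cv2.resize(g["pixels"][220:340,390:500,::-1],None,fx=4,fy=4,interpolation=cv2.INTER_CUBIC); im[:240,440:]=f["pixels"][140:380,60:420,::-1];im[240:,440:740]=f["pixels"][140:380,340:640,::-1]; cv2.imwrite("pics/e7.png",im)
E
```

```text
(np.float64(0.05850000000000005), np.float64(0.05650000000000006)) 92.95
S [ 0.421 -0.427]
L [ 0.441 -0.337]
```

View pics/e7.png

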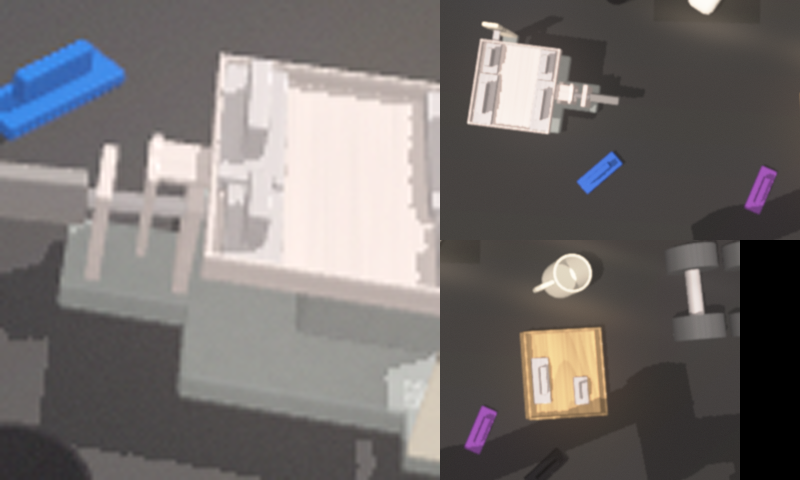

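The rod passes through both lugs and the slot, with the grip at the outer lug, around crop (85,190). Four weights are on the pan and two are in the tray, so all six are placed, and the arm is clear.

```bash
python3 -c "
from plant import ctrl
print(ctrl.hand_in())"
```

```text
the job is handed in; nothing more can be done
None
```

I handed the job in: the pan rests at about 58.5 mm, the pin is through both eyelets and the slot with its grip about 1 mm off the outer lug, and the two leftover weights are in the tray; my gripper nudged the mug by an estimated 33 mm (limit 40 mm) early on, and no verdict has been reported.

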